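Lay the T-square on a load-cell beam for scribing the gauge line

TASK

Take the T-square out of its foam tray and lay it on the clamped aluminium load-cell beam, ready to scribe the gauge line: blade flat across the top, one long edge of the blade over the blue dye band, and the head slid up until it bears flush, without a gap, against the beam's long side that faces the robot, brought up slowly and pressed only lightly since the beam is a delicate sensor. The foam only lets you take it by its head and that grip leaves a finger between head and beam, so set the square down on the way and take it again by the blade; leave it lying there and do not knock over or push away the bottle, the vial and the small box.

Things in the scene. Friction and masses are not known exactly. Their poses are not given: they have to be found in the camera images.
- t_square: steel T-square: blade 145 x 25 x 4 mm screwed centrally on top of a red head bar 120 x 22 x 12 mm. Origin: centre line, in the inner corner where the blade's underside meets the head's inner face. x along the blade to its tip, y along the head, z up through the blade. Blade: x -22..123, y -12.5..12.5, z 0..4 mm; head: x -22..0, y -60..60, z -12..0 mm.
- square_head: the red head bar, fixed to the blade; origin and axes as t_square. The whole weighs 0.29 to 0.45 kg, centre of mass at x = 5 to 11, y = 0 mm: lying on the beam with the head over 11 mm from the beam's side it tips off; on the bench it leans on its blade tip, the blade sloping down 0.097 rad towards the tip.
- head_left (a point): point on the head's inner face near its +y end, at (0, 58, -6) mm in the t_square frame
- head_right (a point): point on the head's inner face near its -y end, at (0, -58, -6) mm in the t_square frame
- edge_left (a point): point on the blade's +y long edge, underside, 18 mm from the head's inner face (over the middle of the beam when the head is flush)
- edge_right (a point): the like point on the blade's -y long edge
- tray: fixed foam-lined tray 218 x 162 x 31 mm, blue rim; origin: centre of underside. The square lies in a close T pocket (2 mm play), origin at (-34, 0, 24) mm, same axes; blade top level with the foam (28 mm), pocket floor 12 mm up. Two finger pockets down to that floor, x -92..-58 and -32..2, y 19..62 mm: grip the head across its width near (-45, 40); the blade's sides are shut in.
- beam: fixed aluminium load-cell beam 36 (x) x 200 (y) x 31 mm on a steel subplate (110 x 290 x 15 mm); origin: centre of its underside, 29 mm above the bench (top 60 mm above the bench). -x faces the robot. Strap clamps grip its ends from y = 80 mm outwards, rising to 28 mm above its top; both long sides are free. Bare sensor: pushes on its side must stay under 15 N, so come up to it slowly (15 mm/s).
- datum_edge (a point): middle of the beam's upper long edge on the robot's side, at (-18, 0, 31) mm in the beam frame; axes as the beam
- dye_band: band of blue layout dye brushed across the beam's top, 14 mm wide along the beam (y), 36 mm long (x); origin at its centre on the top face, axes as the beam; its place along the beam varies by 18 mm either way
- dye_bottle: bystander: blue bottle with black cap, 28 mm diameter, 62 mm tall, standing loose beyond the beam; origin at its foot
- vial: bystander: amber vial with black cap, 26 mm diameter, 58 mm tall, standing loose on the robot's side of the beam; origin at its foot
- gauge_box: bystander: white plastic box with green lid, 55 x 75 x 22 mm lying loose beyond the tray; origin at the centre of its underside

How it is judged (in metres and radians):
On the way, in this order (a step that is already met when the one before it is completed fails the run):
1. the T-square is out of its tray (distance between t_square and tray above 0.09 m), for 0.1 s.
2. with the blade over the beam's top, the head is brought to bear against the beam's side (z of t_square in the frame of datum_edge between -0.005 and 0.005 m and contact force between square_head and beam above 0.5 N), for 0.02 s.
At the end, for the whole second after the job is handed in: The T-square lies at rest, released, with its blade flat on the beam's top (corner height within 3 mm, tilt under 0.035 rad), both ends of its head within 1.8 mm of the beam's long side facing the robot, and one long edge of the blade inside the 14 mm dye band (z of t_square in the frame of datum_edge between -0.003 and 0.003 m and angle between t_square's own z axis and vertical below 0.035 rad and x of head_left in the frame of datum_edge between -0.0018 and 0.003 m and x of head_right in the frame of datum_edge between -0.0018 and 0.003 m and (y of edge_left in the frame of dye_band between -0.007 and 0.007 m or y of edge_right in the frame of dye_band between -0.007 and 0.007 m) and linear speed of t_square below 0.01 m/s); the robot touches nothing.
It fails at once if dye bottle knocked over or pushed more than 25 mm (distance of dye_bottle from where it was at the start of the episode above 0.025 m or angle between dye_bottle's own z axis and vertical above 0.4 rad).
It fails at once if vial knocked over or pushed more than 25 mm (distance of vial from where it was at the start of the episode above 0.025 m or angle between vial's own z axis and vertical above 0.4 rad).
It fails at once if the head pressed against the delicate beam with more than 15 N (contact force between square_head and beam above 15 N).
It fails at once if small box pushed more than 25 mm (distance of gauge_box from where it was at the start of the episode above 0.025 m).
It also fails if it takes over 58 s, if anything falls off the work surface, if the arm or the gripper's body presses on something with over 40 N, if the wrist force passes 120 N, or if a joint passes its speed limit or range.

ROBOT

A 7-joint arm with a two-finger parallel gripper is mounted at the origin on the work surface. World frame = base frame: x ahead of the robot, y to its left, z up, the work surface at z = 0. Lengths are in mm, angles in rad, forces in N, time in s.
With the tool pointing down it reaches from about 425 to 825 mm from the base axis. Payload 3.6 kg.
Tool frame: the origin (TCP) lies midway between the tips of the shut fingers; the grasp point (between the pads) lies behind it (grip_point_offset is the z of the grasp point in the tool frame, in mm); z points along the fingers, y is the line along which they close (so a half turn about z gives the same grasp; the last joint's range is limited). The gripper opens to 93 mm and grips with 3 to 60 N. Pads are 15 mm wide; open, the fingers measure 128 mm over their backs; the gripper's body (75 mm by 188 mm) begins 65 mm behind the grasp point.
Start: joints at [-1.347, 0.615, -0.013, 1.423, 0.008, 1.103, -0.04], TCP at [161.284, 629.642, 218.64] pointing down, gripper open.
Joint ranges: [-3.12, 3.12], [-0.3, 2.06], [-1.34, 1.32], [0.26, 2.42], [-1.36, 4.5], [0.01, 1.98], [-2.84, 2.84]. Speed limits (rad/s): [2.79, 2.79, 3.14, 3.14, 3.14, 3.14, 3.14].

INTERFACE

Orientations are given as a unit quaternion [x, y, z, w].
In Python, from workcell import observe, capture, calibration, job_done, silhouettes, mark_of, grip_point_offset gives the robot as it stands.
- The arm moves only by the shell command python3 -m crank 'ROWS' [OPENING] [FORCE]. ROWS is JSON, a list that holds one entry, the list of rows, each a list of 6 numbers: the shift along the tool's x, y, z scaled (see below), then the turn, a rotation vector about the tool's x, y, z scaled (see below). In form: [[[dx, dy, dz, wx, wy, wz], ...]]. A call has 1 to 20 rows; each row is the pose to reach, as a shift and turn from the pose commanded when the call began, along the tool's axes at that moment, turning the shorter way round; what a row does not reach only later rows make up. The controller multiplies each number of a shift by 0.25 m and each number of a turn by 360 degrees. A row lasts 1/8 s, in which the tool goes at most 62.5 mm and 10.7 degrees, less where a joint would pass 70% of its speed; a pose out of reach is approached as far as the arm can. A call with a number of a shift or a turn outside -1 to 1 is refused whole. A call with a gripper value outside its range is refused whole. OPENING is the opening, from 0 (shut) to 1 (fully open), set as the call begins (- or left out, the last holds). The fingers move at their own pace and stop on an object; FORCE is the grip in N (left out, the last holds). Time passes only in rows, so rows that repeat a pose let the fingers close. It gives the time, the measured TCP pose, the force, the opening and the grip force at its end, in the units of the state.
- observe(): the state, without advancing time (a new reading comes with each control period).
- capture(name): name is "scene" or "top" or "wrist"; returns the picture (400x640x3 uint8, red, green, blue); there is no depth.
- calibration(name): a dict with "fx", "fy", "cx", "cy" (pixels), "k1" (the pictures are not rectified: a ray, as slopes to the right and down, at radius r is drawn at 1 + k1 r^2 times it, then the intrinsics apply), "R" (3x3) and "t" (3): a world point X has camera coordinates R X + t. Camera axes: x right, y down, z forward; pixel columns grow to the right and rows downward; lengths in mm; the calibration is good to about 2 mm. A picture is of the moment at which its call begins: read the wrist's pose just before it. calibration takes no time and is no camera call; for the wrist camera it gives the pose at the moment of the call.
- job_done(): hands the job in; it is judged then, once.
Trained networks look in the newest picture that a camera, given by its name, has taken for a name from the list of things; names that differ only in an ending like _2 or _b are one class to them, and where a whole thing is asked for, a point or a joint stands for the part that bears it (a point fixed in the world has none). Each returns a list of dicts, best first, with "score" (0 to 1); they miss things now and then, are a little off and sometimes report something else, mostly with a low value. They report only what shows in the picture. A call takes as long as a camera call.
- silhouettes(camera, label): "region" (400x640 bool, what is visible of it).
- mark_of(camera, label): "position" ([x, y, z] in mm, in world coordinates, good to about 4 mm: a listed point, or the origin of a listed thing).
The state is a dict: "clock": time; "q": joint angles; "joint_vel": joint speeds; "joint_torque": joint torques, N m; "tool_pos": TCP position; "tcp_rot": TCP orientation; "force": force on the tool from outside, world axes, zero at the start; "torque": the same for the moment, N m; "width": opening from 0.0 (shut) to 1.0 (fully open); "gripper_force": force on a finger pad.
Only numpy, scipy, OpenCV 4.12 (cv2) and the standard library are available. Lean on these libraries where they do the work, as an engineer would, in place of code of your own. Each camera call takes 0.05 s, during which the arm holds its last target. There are 200 camera calls.

## Working session

There is one attempt and no reset: what is moved stays moved. The work goes in short steps, Python scripts to look and compute and a shell command to move; the robot and the scene stay as the last step left them, time stands still between calls to the robot, and variables do not carry over. Pictures are saved under pics/ and viewed, at most 13 in all, crops included, and the job is handed in when it is done.

```bash
mkdir -p pics; cat > h.py <<'E'
import numpy as np, cv2
from workcell import *
from scipy.spatial.transform import Rotation as R
def save(n,name):
    im=capture(n); cv2.imwrite(f'pics/{name}.png',im[:,:,::-1]); return im
def delta(p,q=None):
    """tool-frame scaled row to world TCP p, quaternion q"""
    s=observe(); r=R.from_quat(s['tcp_rot']); 
    d=r.inv().apply(np.array(p)-s['tool_pos'])/250
    w=np.zeros(3) if q is None else (r.inv()*R.from_quat(q)).as_rotvec()/(2*np.pi)
    return np.round(np.r_[d,w],4)
def ray(c,u,v):
    x=(u-c['cx'])/c['fx'];y=(v-c['cy'])/c['fy'];a,b=x,y
    for _ in range(20):
        k=1+c['k1']*(a*a+b*b);a,b=x/k,y/k
    Rm=np.array(c['R']);t=np.array(c['t']);return -Rm.T@t,Rm.T@np.array([a,b,1])
def onz(c,u,v,z):
    o,d=ray(c,u,v);return o+d*(z-o[2])/d[2]
def proj(c,X):
    X=np.atleast_2d(X)@np.array(c['R']).T+np.array(c['t']);a=X[:,:2]/X[:,2:];k=1+c['k1']*(a**2).sum(1,keepdims=True)
    return a*k*[c['fx'],c['fy']]+[c['cx'],c['cy']]
E
python3 - <<'E'
from h import *
print(grip_point_offset); s=observe(); print(s)
for n in ['scene','top','wrist']:
    save(n,n+'0'); c=calibration(n); print(n,-np.array(c['R']).T@c['t'],c['fx'],c['k1'])
    for l in ['t_square','head_left','head_right','edge_left','edge_right','tray','beam','datum_edge','dye_band','dye_bottle','vial','gauge_box']:
        print(l,[(np.round(m['position'],1).tolist(),round(m['score'],2)) for m in mark_of(n,l)[:2]])
E
```

```text
-18.8
{'clock': 0.0, 'q': array([-1.34646493,  0.61592281, -0.01263767,  1.42485508,  0.0080983 ,
        1.10339546, -0.04040237]), 'joint_vel': array([-6.76865502e-04,  1.99282782e-04,  9.99219889e-04, -1.20190725e-03,
        1.18448595e-03,  2.54793201e-05,  2.56715326e-04]), 'joint_torque': array([-3.78425193e-04, -4.58921421e+01,  2.09117224e-01, -1.65745658e+01,
       -6.09772769e-02,  2.05000362e-02,  2.21109067e-04]), 'tool_pos': array([161.1228513 , 628.91420982, 217.49330135]), 'tcp_rot': array([ 1.25047158e-01,  9.92149992e-01, -1.25677215e-03, -1.47383948e-04]), 'force': array([-0.09874661, -0.13083248,  0.14141262]), 'torque': array([-0.03964863,  0.03037803,  0.05226386]), 'gripper_force': 0.0, 'width': 1.0004631382936626}
scene [1029.17025759  625.30362217  634.95190252] 399.6718794806812 -0.045380183951412245
t_square [([486.2, -303.1, 20.9], 0.9), ([520.5, -307.8, 2.3], 0.45)]
head_left [([482.1, -248.1, 15.3], 0.61)]
head_right [([491.0, -365.3, 16.5], 0.62)]
edge_left [([502.2, -292.5, 21.3], 0.8)]
edge_right [([504.7, -316.2, 27.1], 0.76)]
tray [([520.4, -305.1,
[... 591 characters left out ...]
0.57)]
edge_right [([505.6, -318.8, 22.7], 0.62), ([688.9, -266.0, -1.6], 0.62)]
tray [([521.9, -303.5, 0.3], 0.74), ([742.4, 207.9, 0.6], 0.36)]
beam [([584.5, 291.0, 27.6], 0.94)]
datum_edge [([562.1, 287.7, 59.8], 0.92)]
dye_band [([576.2, 287.9, 59.7], 0.46), ([689.6, -265.7, -0.5], 0.16)]
dye_bottle [([575.6, 287.6, 59.8], 0.61), ([740.6, 209.9, 1.6], 0.59)]
vial [([447.8, 337.5, 2.3], 0.47)]
gauge_box [([685.6, -267.0, -0.4], 0.81)]
wrist [ 86.71290733 650.22566164 385.15626973] 302.70935621610766 -0.05255653794195945
t_square []
head_left []
head_right []
edge_left []
edge_right []
tray []
beam []
datum_edge []
dye_band []
dye_bottle []
vial [([448.0, 336.6, -2.9], 0.54)]
gauge_box []
```

View pics/scene0.png

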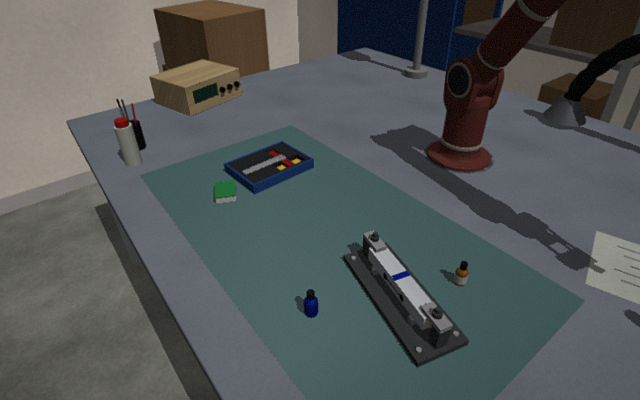

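View pics/top0.png

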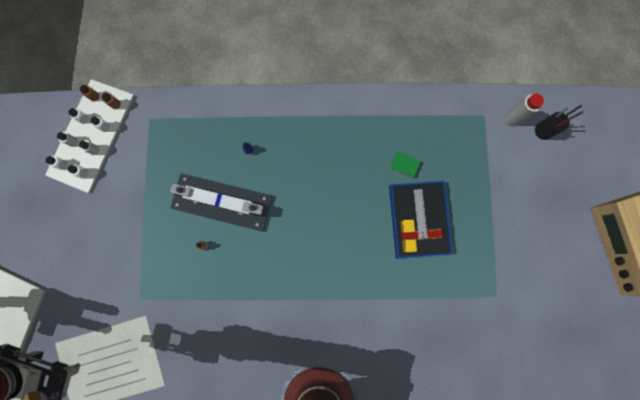

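```bash
python3 -m crank '[[[-0.5,-0.25,-0.16,0,0,0],[-1,-0.5,-0.32,0,0,0],[-1,-0.5,-0.32,0,0,0],[-1,-0.5,-0.32,0,0,0],[-1,-0.5,-0.32,0,0,0],[-1,-0.5,-0.32,0,0,0]]]' 0.45; python3 -m crank '[[[-1,-0.5,0,0,0,0],[-1,-0.5,0,0,0,0],[-1,-0.5,0,0,0,0],[-1,-0.5,0,0,0,0],[-1,-0.5,0,0,0,0],[-1,-0.5,0,0,0,0]]]'
python3 - <<'E'
from h import *
im=save('wrist','w1');c=calibration('wrist');print(observe()['tool_pos'],observe()['clock'])
np.savez('w1.npz',**{k:np.array(v) for k,v in c.items()})
for l in ['beam','dye_band','datum_edge','vial','dye_bottle']:
    m=mark_of('wrist',l); print(l,[(np.round(a['position'],1).tolist(),round(a['score'],2)) for a in m[:2]], [np.round(proj(c,a['position'])[0]) for a in m[:1]])
for l in ['beam','dye_band']:
    s=silhouettes('wrist',l)[0]; r=s['region'].astype(np.uint8); np.save('reg_'+l,r); print(l,s['score'],r.sum(),cv2.minAreaRect(cv2.findNonZero(r)))
E
```

```text
clock: 2.7
tool_pos: [376.6, 443.6, 300.0]
tcp_rot: [0.129, 0.992, 0.0, 0.002]
force: [-0.9, 0.3, -0.8]
width: 0.459
gripper_force: 0.0
clock: 3.45
tool_pos: [584.4, 262.2, 297.5]
tcp_rot: [0.127, 0.992, -0.001, -0.0]
force: [0.1, 0.3, 0.9]
width: 0.449
gripper_force: 0.0
[582.77343306 264.79929865 297.79171753] 3.5
beam [([582.3, 289.0, 26.5], 0.64)] [array([330., 162.])]
dye_band [([583.1, 282.1, 64.1], 0.64)] [array([327., 168.])]
datum_edge [([562.3, 293.3, 56.5], 0.74)] [array([331., 150.])]
vial [([449.4, 338.2, -2.4], 0.9)] [array([341.,  62.])]
dye_bottle [([745.8, 206.2, 0.3], 0.6)] [array([305., 264.])]
beam 0.72 3323 ((333.0, 161.0), (28.0, 148.0), 90.0)
dye_band 0.62 243 ((330.0, 162.0), (24.0, 10.0), 90.0)
```

View pics/w1.png

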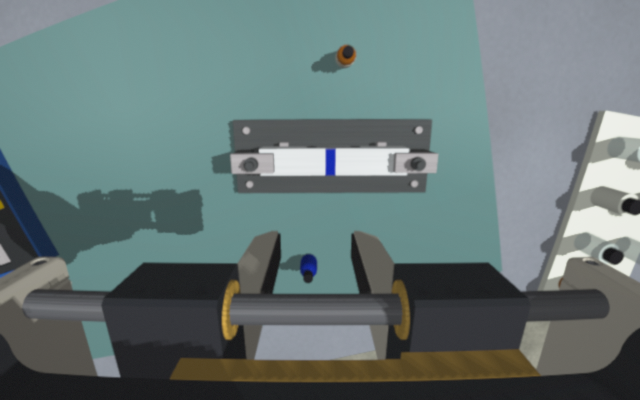

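```bash
cat > beamfit.py <<'E'
from h import *
def fit(im,c,z=60):
    h=cv2.cvtColor(im,cv2.COLOR_RGB2HSV).astype(int)
    blue=(h[...,0]>105)&(h[...,0]<130)&(h[...,1]>150)&(h[...,2]>90)
    white=(im.min(2)>185)
    n=[proj(c,[583,288,60])[0]]; cx,cy=map(int,n[0])
    m=np.zeros_like(white);m[max(cy-60,0):cy+60,max(cx-90,0):cx+90]=1
    b=blue&m; k,lab,st,ce=cv2.connectedComponentsWithStats((b).astype(np.uint8)); i=1+np.argmax(st[1:,4]); b=lab==i
    w=(white|b)&m; k,lab,st,_=cv2.connectedComponentsWithStats(w.astype(np.uint8)); w=lab==1+np.argmax(st[1:,4])
    return b,ce[i],w,st[1+np.argmax(st[1:,4])]
E
python3 - <<'E'
from beamfit import *
im=cv2.imread('pics/w1.png')[:,:,::-1].copy();c=dict(np.load('w1.npz'))
b,ce,w,st=fit(im,c);print(ce,b.sum(),st)
g=im.astype(float).sum(2)/3
top=[];bot=[]
for u in list(range(282,322,3))+list(range(342,390,3)):
    col=cv2.GaussianBlur(g[:,u:u+1],(1,3),0)[:,0]; d=np.diff(col[135:190])
    for sgn,L in((1,top),(-1,bot)):
        i=np.argmax(sgn*d); a=sgn*d[max(i-2,0):i+3]; v=135+max(i-2,0)+(a*np.arange(len(a))).sum()/a.sum()+.5; L.append((u,v))
for L in(top,bot):
    P=np.array([onz(c,u,v,60)[:2] for u,v in L]); l=cv2.fitLine(P.astype(np.float32),cv2.DIST_HUBER,0,.01,.01).ravel()
    print(l, np.degrees(np.arctan2(-l[0],l[1])), 'x at y=288', l[2]+(288-l[3])*l[0]/l[1])
print('band',onz(c,*ce,60), onz(c,st[0],162,60),onz(c,st[0]+st[2],162,60))
s=capture('scene'); cs=calibration('scene'); 
r=silhouettes('scene','dye_band')
for x in r[:2]: print(x['score'],x['region'].sum(),np.argwhere(x['region']).mean(0)[::-1])
u=np.argwhere(r[0]['region']).mean(0)[::-1]
o1,d1=ray(c,*ce);o2,d2=ray(cs,*u);A=np.c_[d1,-d2];t=np.linalg.lstsq(A,o2-o1,rcond=None)[0];print('tri',o1+d1*t[0],o2+d2*t[1])
th=.09;print(delta([500,-200,290],[np.sin((th)/2),0,0,0]))
E
```

```text
[330.00446429 161.85267857] 224 [ 336  149   73   26 1493]
[2.4645656e-01 9.6915382e-01 5.6386566e+02 3.1603775e+02] -14.267928 x at y=288 556.73566
[2.4400267e-01 9.6977454e-01 5.9313580e+02 2.7969363e+02] -14.122902 x at y=288 595.22577
band [576.35426324 288.33472075  60.        ] [578.53689536 296.1074625   60.        ] [602.73444492 391.92524589  60.        ]
0.68 133 [400.69172932 274.89473684]
tri [576.16561297 288.32583105  61.12526662] [579.19572461 283.54730513  61.59551227]
[-0.1362 -1.8807  0.0349  0.     -0.      0.4603]
```

```bash
python3 -m crank '[[[-0.07,-0.94,0,0,0,0],[-0.07,-0.94,0,0,0,0],[-0.07,-0.94,0,0,0,0],[-0.07,-0.94,0,0,0,0],[-0.07,-0.94,0,0,0,0],[-0.07,-0.94,0,0,0,0]]]'; python3 -m crank '[[[-0.07,-0.94,0,0,0,0.195],[-0.07,-0.94,0.2,0,0,0.195],[-0.07,-0.94,0.2,0,0,0.195],[-0.07,-0.94,0.2,0,0,0.195],[-0.07,-0.94,0.2,0,0,0.195],[-0.07,-0.94,0.2,0,0,0.195],[-0.07,-0.94,0.2,0,0,0.195],[-0.07,-0.94,0.2,0,0,0.195],[-0.07,-0.94,0.2,0,0,0.195]]]'
python3 - <<'E'
from h import *
im=save('wrist','w2');c=calibration('wrist');s=observe();print(s['tool_pos'],s['clock'],s['q'][6])
np.savez('w2.npz',**{k:np.array(v) for k,v in c.items()})
for l in ['t_square','head_left','head_right','tray','edge_left']:
    m=mark_of('wrist',l); print(l,[(np.round(a['position'],1).tolist(),round(a['score'],2)) for a in m[:2]], [np.round(proj(c,a['position'])[0]) for a in m[:1]])
E
```

```text
clock: 4.7
tool_pos: [542.4, 32.4, 298.8]
tcp_rot: [0.125, 0.992, 0.001, 0.0]
force: [-0.7, 1.4, 0.4]
width: 0.449
gripper_force: 0.0
clock: 5.82
tool_pos: [501.6, -199.4, 248.5]
tcp_rot: [0.671, 0.741, 0.0, -0.0]
force: [0.1, 0.2, -0.7]
width: 0.448
gripper_force: 0.0
[ 501.37179007 -199.76227832  248.59406448] 5.875 0.655031661988466
t_square [([485.2, -303.7, 22.9], 0.9)] [array([297., 244.])]
head_left [([488.1, -249.2, 20.0], 0.82), ([507.2, -316.0, 27.3], 0.37)] [array([302., 207.])]
head_right [([493.0, -366.1, 17.5], 0.58)] [array([299., 281.])]
tray [([515.4, -306.2, -1.9], 0.69)] [array([318., 240.])]
edge_left [([502.8, -293.6, 24.5], 0.88)] [array([310., 239.])]
```

View pics/w2.png

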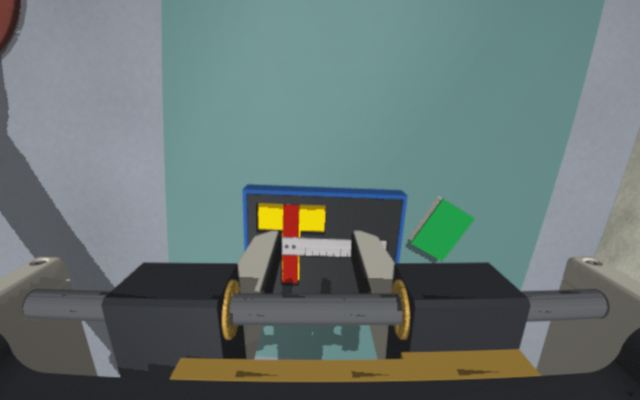

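```bash
python3 - <<'E'
from h import *
im=cv2.imread('pics/w2.png')[:,:,::-1].copy();c=dict(np.load('w2.npz'))
h=cv2.cvtColor(im,cv2.COLOR_RGB2HSV).astype(int)
red=((h[...,0]<8)|(h[...,0]>170))&(h[...,1]>150)&(h[...,2]>60);yel=(h[...,0]>20)&(h[...,0]<35)&(h[...,1]>150)&(h[...,2]>80)
red[:200]=0;red[290:]=0;red[:,:270]=0;red[:,315:]=0;yel[240:]=0;yel[:195]=0;yel[:,:240]=0
a=np.argwhere(red);print('red',a.min(0),a.max(0));y=np.argwhere(yel);print('yel',y.min(0),y.max(0))
L=[];Rr=[]
for v in range(207,282):
    u=np.flatnonzero(red[v])
    if len(u)>8: L.append(onz(c,u[0],v+.5,24)[:2]);Rr.append(onz(c,u[-1]+1,v+.5,24)[:2])
for P in(L,Rr):
    l=cv2.fitLine(np.float32(P),cv2.DIST_HUBER,0,.01,.01).ravel();print('yaw',np.arctan2(-l[0],l[1]),'pt',l[2:],'x@-260',l[2]+(-260-l[3])*l[0]/l[1])
print('head top end',onz(c,292,a[:,0].min(),24),'bottom end',onz(c,291,a[:,0].max()+1,24))
for v in(212,225):
    u=np.flatnonzero(yel[v]);print('yel row',v,u[0],u[-1],onz(c,u[0],v+.5,12),onz(c,u[0],v+.5,28),onz(c,u[-1]+1,v+.5,12),onz(c,u[-1]+1,v+.5,28))
# tray rim top corners z=31
for uv in[(243,186),(406,191)]: print('rim',onz(c,*uv,31))
E
```

```text
red [204 281] [282 298]
yel [203 257] [236 325]
yaw -3.0886672 pt [ 466.59622 -304.61157] x@-260 464.23294
yaw -3.0781145 pt [ 486.2379  -301.86725] x@-260 483.5767
head top end [ 474.04355865 -245.1350325    24.        ] bottom end [ 481.74294556 -366.50869473   24.        ]
yel row 212 257 325 [ 425.29112557 -266.26350501   12.        ] [ 428.01443699 -260.52447963   28.        ] [ 521.94595052 -256.70674297   12.        ] [ 520.83293822 -251.34703474   28.        ]
yel row 225 258 324 [ 427.5642126  -285.70310285   12.        ] [ 430.19730299 -279.19250098   28.        ] [ 522.63239364 -276.26478097   12.        ] [ 521.49213574 -270.12879525   28.        ]
rim [ 408.56514369 -224.64151347   31.        ]
rim [ 622.40179683 -210.37862146   31.        ]
```

```bash
python3 - <<'E'
from h import *
f=(np.pi/2+.06)/2; print(delta([475.3,-271.5,70],[np.cos(f),np.sin(f),0,0]),delta([475.3,-271.5,14],[np.cos(f),np.sin(f),0,0]))
E
```

```text
[-0.2724 -0.1289  0.7149  0.      0.      0.0056] [-0.2724 -0.1289  0.9389  0.      0.      0.0056]
```

```bash
python3 -m crank '[[[-0.2724,-0.1289,0.2,0,0,0.0056],[-0.2724,-0.1289,0.45,0,0,0.0056],[-0.2724,-0.1289,0.7,0,0,0.0056],[-0.2724,-0.1289,0.715,0,0,0.0056],[-0.2724,-0.1289,0.715,0,0,0.0056],[-0.2724,-0.1289,0.77,0,0,0.0056],[-0.2724,-0.1289,0.82,0,0,0.0056],[-0.2724,-0.1289,0.86,0,0,0.0056],[-0.2724,-0.1289,0.9,0,0,0.0056],[-0.2724,-0.1289,0.925,0,0,0.0056],[-0.2724,-0.1289,0.938,0,0,0.0056],[-0.2724,-0.1289,0.938,0,0,0.0056]]]' 0.45
python3 - <<'E'
from h import *
im=save('wrist','w3')
E
```

```text
clock: 7.62
tool_pos: [475.2, -271.5, 14.0]
tcp_rot: [0.686, 0.728, -0.0, -0.0]
force: [0.2, 0.6, 0.6]
width: 0.452
gripper_force: 0.0
```

View pics/w3.png

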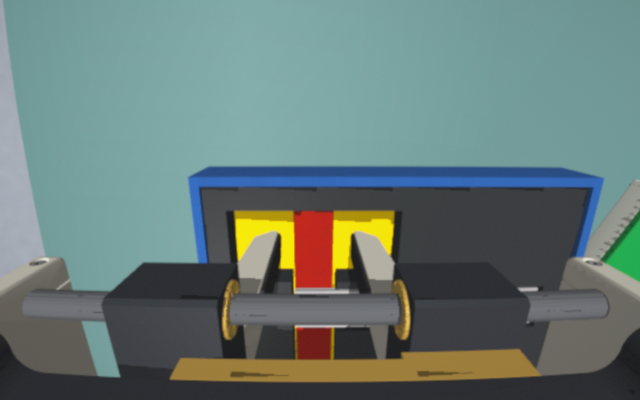

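```bash
python3 -m crank '[[[0,0,0,0,0,0],[0,0,0,0,0,0],[0,0,0,0,0,0],[0,0,0,0,0,0],[0,0,0,0,0,0],[0,0,0,0,0,0]]]' 0 60; python3 -m crank '[[[0,0,-0.02,0,0,0],[0,0,-0.05,0,0,0],[0,0,-0.09,0,0,0],[0,0,-0.15,0,0,0],[0,0,-0.25,0,0,0],[0,0,-0.4,0,0,0],[0,0,-0.5,0,0,0],[0,0,-0.5,0,0,0],[0,0,-0.5,0,0,0]]]'
python3 - <<'E'
from h import *
im=save('wrist','w4')
c=calibration('wrist');print(observe()['torque'],observe()['clock'])
for l in ['t_square','head_left','head_right','edge_left']:
    m=mark_of('wrist',l); print(l,[(np.round(a['position'],1).tolist(),round(a['score'],2)) for a in m[:2]])
save('scene','s4');
for l in ['t_square','head_left','head_right']:
    m=mark_of('scene',l); print(l,[(np.round(a['position'],1).tolist(),round(a['score'],2)) for a in m[:2]])
E
```

```text
clock: 8.43
tool_pos: [474.8, -271.4, 14.3]
tcp_rot: [0.686, 0.728, -0.0, -0.0]
force: [-2.9, 1.1, 4.4]
width: 0.224
gripper_force: 60.0
clock: 9.55
tool_pos: [474.6, -270.7, 138.6]
tcp_rot: [0.686, 0.728, -0.0, -0.001]
force: [0.1, 0.6, -4.2]
width: 0.228
gripper_force: 60.0
[0.04469641 0.13052242 0.03907588] 9.6
t_square [([489.0, -305.6, 141.2], 0.96)]
head_left [([488.8, -244.0, 143.0], 0.73)]
head_right [([492.8, -367.1, 140.9], 0.66)]
edge_left []
t_square [([487.2, -306.2, 146.0], 0.83)]
head_left [([485.1, -249.1, 141.6], 0.63), ([505.1, -288.8, 143.6], 0.38)]
head_right []
```

View pics/w4.png

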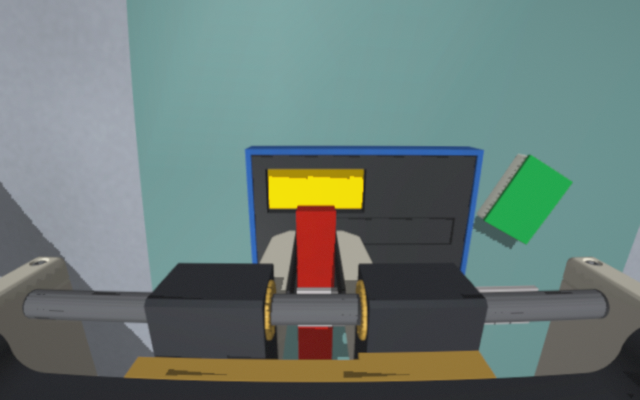

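```bash
python3 - <<'E'
from h import *
f=(np.pi/2-.248)/2; q=(R.from_rotvec(.05*np.array([.245,.969,0]))*R.from_quat([np.cos(f),np.sin(f),0,0])).as_quat()
print(delta([498,-23,138],q),delta([498,-23,20],q),delta([498,-23,4],q))
E
```

```text
[0.9865 0.1505 0.0034 0.0078 0.0012 0.0489] [0.9865 0.1508 0.4754 0.0078 0.0012 0.0489] [0.9864 0.1509 0.5394 0.0078 0.0012 0.0489]
```

```bash
python3 -m crank '[[[0.12,0.02,0,0,0,0.005],[0.3,0.05,0,0.002,0,0.015],[0.5,0.08,0,0.004,0.001,0.025],[0.7,0.11,0,0.006,0.001,0.035],[0.88,0.14,0,0.0078,0.0012,0.045],[0.97,0.15,0.05,0.0078,0.0012,0.0489],[0.9865,0.1505,0.18,0.0078,0.0012,0.0489],[0.9865,0.1505,0.32,0.0078,0.0012,0.0489],[0.9865,0.1505,0.44,0.0078,0.0012,0.0489],[0.9865,0.1508,0.49,0.0078,0.0012,0.0489],[0.9865,0.1508,0.51,0.0078,0.0012,0.0489],[0.9865,0.1508,0.52,0.0078,0.0012,0.0489],[0.9865,0.1508,0.52,0.0078,0.0012,0.0489]]]'
```

```text
clock: 11.62
tool_pos: [498.8, -23.1, 9.8]
tcp_rot: [0.789, 0.614, -0.015, -0.019]
force: [0.1, -0.6, -4.3]
width: 0.229
gripper_force: 60.0
```

```bash
python3 -m crank '[[[0,0,0.008,0,0,0],[0,0,0.014,0,0,0],[0,0,0.014,0,0,0]]]'; python3 -m crank '[[[0,0,0.005,0,0,0],[0,0,0.009,0,0,0],[0,0,0.009,0,0,0]]]'
```

```text
clock: 12.0
tool_pos: [497.9, -22.9, 5.6]
tcp_rot: [0.789, 0.614, -0.015, -0.02]
force: [-1.0, 0.9, -4.8]
width: 0.226
gripper_force: 60.0
clock: 12.38
tool_pos: [498.0, -22.9, 3.4]
tcp_rot: [0.789, 0.614, -0.015, -0.019]
force: [-0.4, -0.5, -3.5]
width: 0.232
gripper_force: 60.0
```

```bash
python3 -m crank '[[[0,0,0,0,0,0],[0,0,0,0,0,0],[0,0,0,0,0,0]]]' 0.4; python3 -m crank '[[[0,0,-0.03,0,0,0],[0,0,-0.1,0,0,0],[0,0,-0.25,0,0,0],[0,0,-0.4,0,0,0],[0,0,-0.55,0,0,0],[0,0,-0.6,0,0,0]]]'
python3 - <<'E'
from h import *
f=(np.pi/2-.248+np.pi/2)/2; q=[np.cos(f),np.sin(f),0,0]
print(delta([545.5,-71.5,160],q))
E
```

```text
clock: 12.75
tool_pos: [498.3, -23.1, 3.7]
tcp_rot: [0.789, 0.614, -0.015, -0.019]
force: [0.7, 0.6, 0.0]
width: 0.397
gripper_force: 0.0
clock: 13.5
tool_pos: [506.3, -25.1, 155.6]
tcp_rot: [0.789, 0.614, -0.013, -0.018]
force: [0.0, -0.1, 0.3]
width: 0.401
gripper_force: 0.0
[-0.1416  0.1965 -0.0265 -0.0055 -0.0057 -0.2499]
```

```bash
python3 -m crank '[[[-0.05,0.05,-0.1,-0.0055,-0.0057,-0.03],[-0.14,0.196,-0.1,-0.0055,-0.0057,-0.25],[-0.14,0.196,-0.1,-0.0055,-0.0057,-0.25],[-0.14,0.196,-0.1,-0.0055,-0.0057,-0.25],[-0.14,0.196,-0.1,-0.0055,-0.0057,-0.25],[-0.14,0.196,-0.1,-0.0055,-0.0057,-0.25],[-0.14,0.196,-0.1,-0.0055,-0.0057,-0.25],[-0.14,0.196,-0.1,-0.0055,-0.0057,-0.25],[-0.14,0.196,-0.1,-0.0055,-0.0057,-0.25],[-0.14,0.196,-0.1,-0.0055,-0.0057,-0.25],[-0.14,0.196,-0.1,-0.0055,-0.0057,-0.25]]]'
python3 - <<'E'
from h import *
im=save('wrist','w5');c=calibration('wrist');s=observe();print(s['tool_pos'],s['clock'],s['q'])
np.savez('w5.npz',**{k:np.array(v) for k,v in c.items()})
for l in ['t_square','head_left','head_right','edge_left','edge_right']:
    m=mark_of('wrist',l); print(l,[(np.round(a['position'],1).tolist(),round(a['score'],2)) for a in m[:2]], [np.round(proj(c,a['position'])[0]) for a in m[:1]])
save('top','t5');print([(np.round(a['position'],1).tolist(),round(a['score'],2)) for a in mark_of('top','t_square')])
E
```

```text
clock: 14.88
tool_pos: [544.8, -70.9, 175.3]
tcp_rot: [0.124, 0.992, -0.0, -0.003]
force: [-0.4, -0.5, -0.1]
width: 0.403
gripper_force: 0.0
[544.89458703 -70.86323474 175.4340747 ] 14.925 [ 0.01915463  0.51038112  0.10625491  1.77226278 -0.06752896  0.86800232
  1.47854693]
t_square [([501.0, -57.5, 7.7], 0.62)] [array([316., 142.])]
head_left [([516.4, -1.5, 3.9], 0.81)] [array([369., 143.])]
head_right [([501.4, -59.5, 10.7], 0.61), ([488.8, -116.8, 6.9], 0.56)] [array([314., 143.])]
edge_left [([520.9, -51.6, 12.5], 0.7)] [array([326., 159.])]
edge_right [([514.6, -71.4, 13.4], 0.97)] [array([307., 158.])]
[([502.6, -58.0, 14.9], 0.42)]
```

View pics/w5.png

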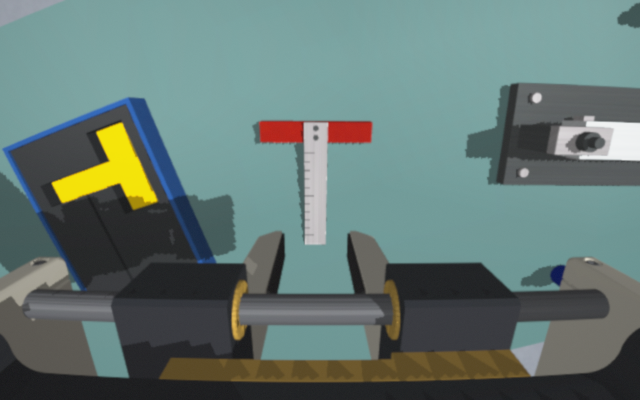

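```bash
cat > sq.py <<'E'
from h import *
def edges(im,vs,u0,u1,sat=60):
    """white blade left/right edges, sub-pixel by gradient of min-channel"""
    g=im.astype(float).min(2);L=[]
    for v in vs:
        d=np.diff(cv2.GaussianBlur(g[v:v+1],(3,1),0)[0])[u0:u1];r=[]
        for s in(1,-1):
            i=np.argmax(s*d);a=np.clip(s*d[max(i-2,0):i+3],0,None);r.append(u0+max(i-2,0)+(a*np.arange(len(a))).sum()/a.sum()+1)
        L.append((v+.5,*r))
    return np.array(L)
E
python3 - <<'E'
from sq import *
im=cv2.imread('pics/w5.png')[:,:,::-1].copy();c=dict(np.load('w5.npz'))
E=edges(im,range(150,236,3),290,340)
for k in(1,2):
    P=np.float32([onz(c,e[k],e[0],14-.1*(onz(c,e[k],e[0],10)[0]-500))[:2] for e in E]); l=cv2.fitLine(P,cv2.DIST_HUBER,0,.01,.01).ravel();l[:2]*=np.sign(l[0]);print('yaw',np.arctan2(l[1],l[0]),'y at x=540',l[3]+(540-l[2])*l[1]/l[0])
h=cv2.cvtColor(im,cv2.COLOR_RGB2HSV).astype(int)
red=((h[...,0]<8)|(h[...,0]>170))&(h[...,1]>150)&(h[...,2]>60);red[:110]=0;red[150:]=0;red[:,:250]=0;red[:,380:]=0
P=[]
for u in list(range(265,300,2))+list(range(332,370,2)):
    v=np.flatnonzero(red[:,u]);P.append(onz(c,u+.5,v[-1]+1,12)[:2])
l=cv2.fitLine(np.float32(P),cv2.DIST_HUBER,0,.01,.01).ravel();print('head yaw',np.arctan2(-l[0],l[1])%np.pi,'x at y=-60',l[2]+(-60-l[3])*l[0]/l[1])
for v in range(238,250):print(v,im[v,315],end=' ')
print(onz(c,315.5,244,2))
# triangulate height of head/blade corners between wrist and top views
r=silhouettes('top','square_head');ct=calibration('top')
if r:
    u=np.argwhere(r[0]['region']).mean(0)[::-1]+.5; a=np.argwhere(red).mean(0)[::-1]+.5
    o1,d1=ray(c,*a);o2,d2=ray(ct,*u);t=np.linalg.lstsq(np.c_[d1,-d2],o2-o1,rcond=None)[0];print('tri',o1+d1*t[0],o2+d2*t[1])
E
```

```text
yaw -0.2502547 y at x=540 -80.97952
yaw -0.24983145 y at x=540 -54.916813
head yaw 2.8939834 x at y=-60 500.09598
238 [198 194 196] 239 [197 194 196] 240 [198 195 196] 241 [198 195 196] 242 [200 197 199] 243 [199 199 201] 244 [167 182 182] 245 [128 161 159] 246 [114 154 153] 247 [112 154 151] 248 [113 154 152] 249 [114 156 153] [620.85657635 -88.59825759   2.        ]
tri [ 425.8287211  -38.8900583 1125.8823051] [ 410.61693637   -7.2989991  1124.53264273]
```

```bash
python3 - <<'E'
from h import *
f=(np.pi-.25)/2; q=(R.from_rotvec(.097*np.array([.247,.969,0]))*R.from_quat([np.cos(f),np.sin(f),0,0])).as_quat()
for z in(50,2.5): print(delta([547.1,-69.8,z],q))
E
```

```text
[-8.700e-03  6.700e-03  5.032e-01 -2.000e-04  1.470e-02  4.000e-04]
[-9.500e-03  6.900e-03  6.932e-01 -2.000e-04  1.470e-02  4.000e-04]
```

```bash
python3 -m crank '[[[-0.0087,0.0067,0.15,0,0.0147,0.0004],[-0.0087,0.0067,0.35,0,0.0147,0.0004],[-0.0087,0.0067,0.5,0,0.0147,0.0004],[-0.009,0.007,0.56,0,0.0147,0.0004],[-0.009,0.007,0.61,0,0.0147,0.0004],[-0.0095,0.007,0.65,0,0.0147,0.0004],[-0.0095,0.007,0.68,0,0.0147,0.0004],[-0.0095,0.007,0.692,0,0.0147,0.0004],[-0.0095,0.007,0.692,0,0.0147,0.0004]]]' 0.4
python3 -m crank '[[[0,0,0,0,0,0],[0,0,0,0,0,0],[0,0,0,0,0,0],[0,0,0,0,0,0],[0,0,0,0,0,0]]]' 0 60
python3 -m crank '[[[0,0,-0.02,0,0,0],[0,0,-0.05,0,0,0],[0,0,-0.1,0,0,0],[0,0,-0.2,0,0,0],[0,0,-0.35,0,0,0],[0,0,-0.5,0,0,0],[0,0,-0.6,0,0,0],[0,0,-0.6,0,0,0]]]'
```

```text
clock: 16.45
tool_pos: [547.2, -69.9, 2.9]
tcp_rot: [0.124, 0.991, 0.006, -0.048]
force: [0.1, 0.2, -0.3]
width: 0.398
gripper_force: 0.0
clock: 17.08
tool_pos: [547.3, -70.4, 3.1]
tcp_rot: [0.125, 0.991, 0.005, -0.048]
force: [0.1, -0.9, 2.9]
width: 0.253
gripper_force: 60.0
clock: 18.08
tool_pos: [562.7, -73.4, 154.4]
tcp_rot: [0.124, 0.991, 0.006, -0.045]
force: [0.2, -0.5, -5.0]
width: 0.253
gripper_force: 60.0
```

```bash
python3 - <<'E'
from h import *
f=(np.pi-.25)/2; q=[np.cos(f),np.sin(f),0,0]
print(delta([573,120,155],q),delta([585,298,150],q))
E
```

```text
[ 0.1511  0.7597  0.0114 -0.     -0.0146  0.    ] [ 0.2782  1.4614  0.0431 -0.     -0.0146  0.    ]
```

```bash
python3 -m crank '[[[0.02,0.1,0.01,0,-0.003,0],[0.05,0.25,0.01,0,-0.007,0],[0.1,0.45,0.01,0,-0.011,0],[0.13,0.65,0.01,0,-0.0146,0],[0.15,0.76,0.0114,0,-0.0146,0],[0.15,0.76,0.0114,0,-0.0146,0],[0.15,0.76,0.0114,0,-0.0146,0]]]'
python3 - <<'E'
from h import *
f=(np.pi-.25)/2; q=[np.cos(f),np.sin(f),0,0]
print(delta([585,298,150],q),delta([585,298,80],q))
E
```

```text
clock: 18.95
tool_pos: [570.8, 118.5, 151.5]
tcp_rot: [0.125, 0.992, -0.001, -0.004]
force: [-0.2, -0.6, -3.7]
width: 0.253
gripper_force: 60.0
[ 1.232e-01  7.098e-01  4.200e-03 -6.000e-04 -1.200e-03 -1.000e-04] [ 1.211e-01  7.109e-01  2.842e-01 -6.000e-04 -1.200e-03 -1.000e-04]
```

```bash
python3 -m crank '[[[0.02,0.1,0,0,0,0],[0.05,0.27,0,0,0,0],[0.08,0.47,0,0,0,0],[0.11,0.62,0,0,0,0],[0.123,0.69,0,0,0,0],[0.123,0.71,0,0,0,0],[0.123,0.71,0.06,0,0,0],[0.122,0.71,0.14,0,0,0],[0.122,0.71,0.22,0,0,0],[0.122,0.711,0.27,0,0,0],[0.121,0.711,0.284,0,0,0],[0.121,0.711,0.284,0,0,0]]]'
python3 - <<'E'
from h import *
im=save('wrist','w6');c=calibration('wrist');s=observe();print(s['tool_pos'],s['tcp_rot'],s['clock'])
np.savez('w6.npz',**{k:np.array(v) for k,v in c.items()})
save('scene','s6')
for n in('wrist','scene'):
  for l in ['t_square','head_left','head_right','datum_edge','dye_band']:
    m=mark_of(n,l); print(l,[(np.round(a['position'],1).tolist(),round(a['score'],2)) for a in m[:1]])
E
```

```text
clock: 20.45
tool_pos: [586.4, 299.3, 81.8]
tcp_rot: [0.125, 0.992, -0.0, -0.002]
force: [-0.5, -0.1, -3.2]
width: 0.253
gripper_force: 60.0
[586.61966165 299.69426196  82.24980853] [ 1.24840525e-01  9.92174613e-01  6.61918777e-05 -2.09202472e-03] 20.5
t_square [([538.8, 311.4, 79.4], 0.69)]
head_left [([556.0, 370.9, 80.2], 0.95)]
head_right [([529.1, 253.9, 78.2], 0.77)]
datum_edge [([563.7, 293.5, 58.4], 0.66)]
dye_band [([579.1, 282.0, 61.9], 0.78)]
t_square []
head_left [([552.3, 365.4, 78.4], 0.93)]
head_right []
datum_edge [([564.2, 294.8, 58.6], 0.7)]
dye_band []
```

View pics/w6.png

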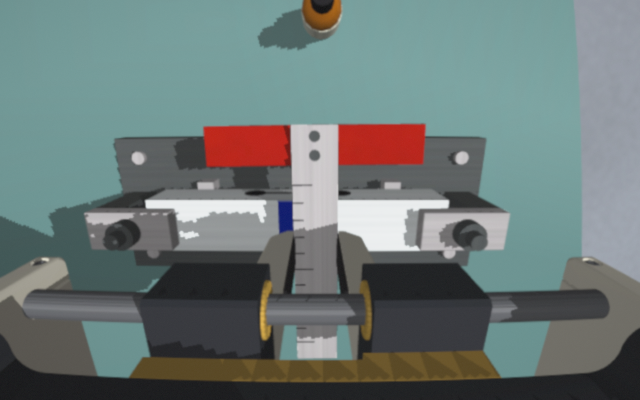

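```bash
python3 - <<'E'
from h import *
im=cv2.imread('pics/w6.png');c=dict(np.load('w6.npz'))
cv2.imwrite('pics/w6c.png',cv2.resize(im[115:265,200:440],None,fx=3.3,fy=3.3,interpolation=cv2.INTER_CUBIC))
for u in(230,260,360,390):print(u,im[182:206,u].mean(1).round().astype(int), im[158:170,u,2])
print('band row 215',im[215,270:300].tolist())
E
```

```text
230 [ 93  92  92  90  87  77  79 103 120 123 125 126 127 127 128 127 128 153
 212 234 237 237 236 235] [188 188 189 189 187 187 186 175 138  87  67  78]
260 [ 57  56  56  57  57  59  67  80  69  41  25  25  50  85 103 112 119 148
 210 233 237 236 235 235] [185 185 185 185 185 185 178 152 105  67  59  57]
360 [ 94  94  94  93  92  92  90 106 121 125 126 126 127 128 127 126 126 148
 209 233 236 236 234 234] [182 182 182 183 181 172 144 109  94  92  90  91]
390 [155 183 190 190 190 186 171 147 131 126 126 127 129 128 128 127 127 149
 210 233 236 235 235 234] [184 184 182 182 180 167 136 101  91  91  90  92]
band row 215 [[151, 152, 148], [151, 151, 147], [151, 151, 148], [151, 150, 147], [150, 149, 145], [150, 150, 146], [151, 150, 146], [146, 140, 136], [130, 97, 93], [114, 51, 43], [110, 31, 16], [110, 29, 18], [111, 29, 20], [110, 30, 18], [110, 30, 15], [111, 32, 19], [111, 30, 17], [110, 32, 18], [110, 32, 19], [111, 33, 20], [110, 33, 19], [112, 40, 32], [137, 106, 106], [184, 178, 182], [200, 199, 202], [201, 200, 204], [199, 199, 203], [200, 199, 203], [200, 199, 202], [200, 199, 203]]
```

View pics/w6c.png

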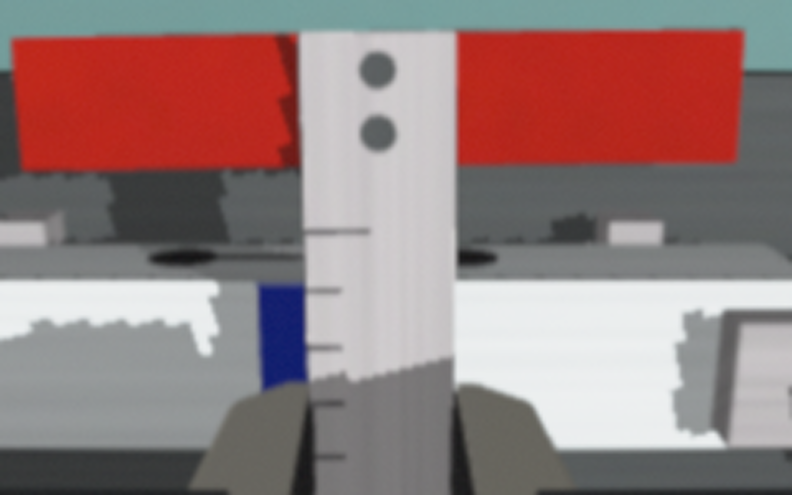

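```bash
cat > rel.py <<'E'
from sq import *
def line(P):
    l=cv2.fitLine(np.float32(P),cv2.DIST_HUBER,0,.01,.01).ravel(); l[:2]*=np.sign(l[1]); return l
def sub(col,v0,v1,s):
    d=s*np.diff(col.astype(float))[v0:v1];i=np.argmax(d);a=np.clip(d[max(i-2,0):i+3],0,None);return v0+max(i-2,0)+(a*np.arange(len(a))).sum()/a.sum()+1
def rel(f,zt,us,hv,bv,bandv,u0,u1):
    im=cv2.imread(f'pics/{f}.png')[:,:,::-1].copy();c=dict(np.load(f+'.npz'))
    g=im.astype(float).mean(2)
    B=line([onz(c,u+.5,sub(g[:,u],*bv,1),60)[:2] for u in us]);H=line([onz(c,u+.5,sub(im[:,u,0],*hv,-1),zt)[:2] for u in us])
    by=np.arctan2(-B[0],B[1]);print('beam yaw',by,'head yaw',np.arctan2(-H[0],H[1]))
    ex=np.array([np.cos(by),np.sin(by)]);ey=np.array([-ex[1],ex[0]])
    E=edges(im,range(*bandv,2),u0,u1)
    el=np.array([onz(c,e[1],e[0],zt+4)[:2] for e in E]);er=np.array([onz(c,e[2],e[0],zt+4)[:2] for e in E])
    mid=line((el+er)/2); print('blade yaw',np.arctan2(mid[1],mid[0])-np.pi/2*0,'width',np.linalg.norm((er-el).mean(0)))
    b0=B[2:]; m=((el+er)/2).mean(0)
    print('gap head->side at head line mid', -(H[2:]-b0)@ex)
    return c,im,ex,ey,b0,m
E
python3 - <<'E'
from rel import *
c,im,ex,ey,b0,m=rel('w6',86,[225,235,245,255,262]+list(range(350,405,6)),(155,172),(194,206),(170,186),270,360)
row=im[215,:,0].astype(float)
bl=onz(c,278.3,215.5,60)[:2]; print('band left edge y',(bl-b0)@ey,'-> centre',(bl-b0)@ey+7,'blade mid y',(m-b0)@ey, 'b0',b0)
E
```

```text
beam yaw -0.25028023 head yaw -0.2369699
blade yaw 2.9000158 width 24.830902110627836
gap head->side at head line mid 27.286076
band left edge y -40.29367310766776 -> centre -33.29367310766776 blade mid y -16.01402904434095 b0 [569.9034  321.80328]
```

```bash
python3 -m crank '[[[-0.03,-0.01,0,0,0,0.0018],[-0.06,-0.02,0,0,0,0.0018],[-0.082,-0.02,0,0,0,0.0018],[-0.082,-0.02,0.01,0,0,0.0018],[-0.082,-0.02,0.025,0,0,0.0018],[-0.082,-0.02,0.04,0,0,0.0018],[-0.082,-0.02,0.055,0,0,0.0018],[-0.082,-0.02,0.065,0,0,0.0018],[-0.082,-0.02,0.072,0,0,0.0018],[-0.082,-0.02,0.072,0,0,0.0018]]]'
python3 - <<'E'
from h import *
im=save('wrist','w7');c=calibration('wrist');s=observe();print(s['tool_pos'],s['tcp_rot'],s['force'],s['torque'],s['clock'])
np.savez('w7.npz',**{k:np.array(v) for k,v in c.items()})
for u in(225,260,360,390):print(u,im[160:210,u].mean(1).round().astype(int).tolist())
print(im[215,265:345].mean(1).round().astype(int).tolist())
E
```

```text
clock: 22.3
tool_pos: [604.5, 290.0, 63.4]
tcp_rot: [0.13, 0.991, -0.0, -0.003]
force: [0.4, -0.2, -2.7]
width: 0.251
gripper_force: 60.0
[604.58551153 289.98060664  63.56833742] [ 1.30238364e-01  9.91479204e-01 -1.71438517e-04 -2.63198483e-03] [ 1.00326983 -0.85630619 -4.18520262] [-0.03890766 -0.15925587  0.00718253] 22.35
225 [83, 82, 84, 83, 83, 82, 82, 84, 104, 118, 122, 124, 125, 124, 125, 128, 154, 208, 233, 238, 237, 236, 235, 235, 237, 237, 238, 238, 237, 236, 236, 236, 237, 237, 237, 236, 235, 235, 235, 236, 235, 236, 235, 236, 236, 236, 236, 236, 237, 237]
260 [85, 83, 83, 85, 82, 75, 71, 75, 67, 41, 30, 53, 92, 117, 124, 144, 195, 229, 237, 238, 237, 235, 235, 235, 237, 237, 237, 237, 236, 236, 236, 236, 236, 235, 235, 235, 235, 235, 236, 236, 235, 235, 235, 235, 235, 234, 235, 236, 236, 237]
360 [80, 83, 82, 80, 85, 92, 108, 113, 94, 67, 80, 107, 122, 125, 143, 197, 228, 236, 237, 236, 235, 234, 235, 236, 237, 237, 237, 237, 237, 237, 236, 236, 234, 234, 235, 236, 237, 238, 238, 237, 235, 235, 234, 234, 234, 234, 235, 236, 237, 237]
390 [81, 82, 82, 78, 73, 76, 99, 120, 123, 124, 125, 126, 125, 124, 140, 196, 229, 236, 236, 236, 235, 235, 236, 237, 237, 237, 237, 237, 237, 238, 237, 236, 235, 235, 235, 237, 238, 238, 238, 237, 235, 235, 234, 234, 235, 236, 236, 237, 238, 237]
[235, 235, 235, 235, 234, 231, 230, 230, 231, 234, 235, 235, 235, 235, 235, 232, 208, 138, 71, 54, 53, 53, 53, 53, 54, 53, 59, 112, 177, 196, 198, 198, 197, 197, 198, 199, 201, 200, 200, 201, 199, 197, 197, 197, 196, 195, 195, 196, 198, 200, 202, 202, 200, 201, 201, 201, 198, 197, 199, 201, 199, 197, 196, 197, 198, 198, 196, 196, 195, 194, 194, 195, 213, 232, 236, 237, 237, 236, 236, 235]
```

View pics/w7.png

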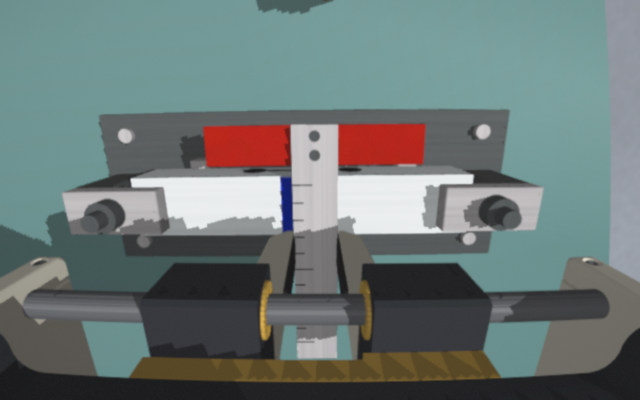

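```bash
cat > go7.py <<'E'
from rel import *
import sys
f=sys.argv[1];zt=float(sys.argv[2]);ub=float(sys.argv[3])
c,im,ex,ey,b0,m=rel(f,zt,[212,220,228,236,244]+list(range(380,420,6)),(155,172),(169,182),(170,200),275,360)
E=edges(im,[213,214,215,216,217],275,310)
g=im[213:218].astype(float).mean(2).mean(0); d=-np.diff(g)[270:291];i=d.argmax();u=270+(d[i-2:i+3].clip(0)*np.arange(i-2,i+3)).sum()/d[i-2:i+3].clip(0).sum()+1
bl=onz(c,u,215.5,60)[:2]; print(u,'band centre-blade mid',(bl-b0)@ey+7-(m-b0)@ey)
E
python3 go7.py w7 67.8 0
```

```text
beam yaw -0.24998899 head yaw -0.252457
blade yaw 1.8676829 width 0.16912350958087605
gap head->side at head line mid 7.4791746
282.41718922906676 band centre-blade mid -0.3312532404281985
```

```bash
python3 - <<'E'
from rel import *
c=dict(np.load('w7.npz'));ex=np.array([.969,-.2474]);ey=np.array([.2474,.969])
l=onz(c,292.6,215.5,71.8)[:2];r=onz(c,337.6,215.5,71.8)[:2];b=onz(c,282.4,215.5,60)[:2]
print('width',(r-l)@ey,'band c - left edge',(b-l)@ey+7)
E
```

```text
width 24.930502918883885 band c - left edge -0.07319654092842409
```

```bash
python3 -m crank '[[[0,0,0.006,0,0,0],[0,0,0.012,0,0,0],[0,0,0.018,0,0,0],[0,0,0.022,0,0,0],[0,0,0.022,0,0,0]]]'; python3 -m crank '[[[0,0,0.003,0,0,0],[0,0,0.006,0,0,0],[0,0,0.006,0,0,0]]]'
```

```text
clock: 22.98
tool_pos: [604.7, 290.0, 60.2]
tcp_rot: [0.13, 0.991, 0.0, -0.002]
force: [-3.1, -1.0, 6.6]
width: 0.254
gripper_force: 65.2
clock: 23.35
tool_pos: [604.7, 290.0, 60.1]
tcp_rot: [0.13, 0.991, 0.0, -0.002]
force: [-5.4, -1.5, 12.1]
width: 0.251
gripper_force: 68.0
```

```bash
python3 -m crank '[[[0,0,-0.01,0,0,0],[0,0,-0.02,0,0,0],[-0.008,0,-0.02,0,0,0],[-0.016,0,-0.02,0,0,0],[-0.02,0,-0.02,0,0,0],[-0.02,0,-0.02,0,0,0]]]'
python3 - <<'E'
from h import *
im=save('wrist','w8');c=calibration('wrist');s=observe();print(s['tool_pos'],s['tcp_rot'],s['force'],s['torque'],s['clock'])
np.savez('w8.npz',**{k:np.array(v) for k,v in c.items()})
for u in(212,228,244,386,404,416):print(u,im[155:182,u].mean(1).round().astype(int).tolist(),im[158:174,u,0].tolist())
print(im[215,265:345].mean(1).round().astype(int).tolist())
E
```

```text
clock: 24.1
tool_pos: [609.5, 288.5, 61.3]
tcp_rot: [0.13, 0.991, -0.0, -0.003]
force: [0.0, -0.8, -4.8]
width: 0.255
gripper_force: 60.0
[609.3546713  288.62297438  61.32625643] [ 1.30255034e-01  9.91476640e-01 -2.56731375e-04 -2.76286433e-03] [-0.04905256  0.09512317 -4.10631734] [-0.05950563 -0.15988663  0.01046719] 24.15
212 [82, 81, 80, 81, 82, 80, 81, 82, 82, 83, 82, 92, 109, 145, 201, 231, 236, 236, 235, 234, 233, 234, 235, 236, 236, 235, 233] [178, 179, 178, 179, 180, 180, 180, 167, 140, 118, 143, 197, 229, 234, 234, 233]
228 [81, 82, 82, 83, 83, 82, 82, 81, 81, 82, 86, 99, 116, 162, 215, 233, 236, 235, 235, 233, 234, 235, 235, 236, 235, 235, 234] [181, 181, 180, 181, 180, 180, 179, 169, 144, 124, 159, 213, 231, 234, 233, 232]
244 [80, 83, 81, 82, 82, 82, 82, 81, 82, 83, 92, 107, 132, 186, 226, 235, 236, 235, 234, 233, 233, 235, 235, 236, 235, 234, 234] [179, 178, 178, 178, 177, 177, 175, 160, 135, 135, 183, 223, 233, 234, 233, 232]
386 [79, 80, 79, 80, 80, 79, 80, 80, 81, 91, 109, 148, 204, 230, 235, 235, 233, 233, 232, 233, 235, 236, 235, 235, 235, 235, 236] [175, 176, 175,
[... 181 characters left out ...]
 236, 236, 236] [173, 173, 173, 174, 174, 166, 145, 129, 156, 208, 229, 233, 233, 231, 231, 231]
416 [80, 80, 80, 80, 80, 82, 79, 81, 88, 105, 131, 174, 220, 233, 235, 234, 233, 233, 233, 234, 236, 236, 236, 236, 236, 236, 236] [177, 177, 177, 176, 175, 164, 142, 135, 171, 217, 231, 233, 232, 231, 231, 231]
[233, 233, 233, 233, 233, 233, 233, 233, 233, 233, 233, 233, 233, 233, 233, 227, 184, 121, 84, 69, 60, 52, 49, 51, 51, 51, 58, 109, 173, 192, 193, 192, 192, 192, 193, 194, 195, 197, 196, 196, 194, 193, 194, 192, 191, 189, 189, 191, 193, 195, 197, 197, 196, 197, 196, 197, 194, 192, 194, 196, 194, 192, 191, 193, 195, 194, 191, 190, 190, 190, 189, 190, 208, 228, 233, 233, 233, 232, 230, 230]
```

```bash
python3 - <<'E'
from rel import *
c=dict(np.load('w8.npz'));ex=np.array([.969,-.2474]);ey=np.array([.2474,.969])
im=cv2.imread('pics/w8.png')[:,:,::-1];g=im.astype(float).mean(2)
for u in(212,228,244,386,404,416):
    b=onz(c,u+.5,sub(g[:,u],160,174,1),60)[:2];h=onz(c,u+.5,sub(im[:,u,0],158,168,-1),65.6)[:2];print(u,round((b-h)@ex,2),sub(g[:,u],160,174,1))
l=onz(c,292.6,215.5,69.6)[:2];b=onz(c,281.9,215.5,60)[:2];print('band c - left',(b-l)@ey+7)
E
```

```text
212 2.45 168.7939814814815
228 2.34 168.5912408759124
244 2.34 168.02336448598132
386 2.49 166.72055427251732
404 2.36 166.6701030927835
416 2.38 166.3943298969072
band c - left -0.10412824912946572
```

```bash
python3 -m crank '[[[0,0,0.004,0,0,0],[0,0,0.008,0,0,0],[0,0,0.012,0,0,0],[0,0,0.016,0,0,0],[0,0,0.016,0,0,0]]]'
```

```text
clock: 24.78
tool_pos: [609.3, 288.6, 57.5]
tcp_rot: [0.13, 0.991, -0.0, -0.003]
force: [-0.3, -0.4, -3.9]
width: 0.249
gripper_force: 60.0
```

```bash
python3 -m crank '[[[0,0,0.002,0,0,0],[0,0,0.004,0,0,0],[0,0,0.004,0,0,0]]]';python3 -m crank '[[[0,0,0.002,0,0,0],[0,0,0.003,0,0,0],[0,0,0.003,0,0,0]]]'
```

```text
clock: 25.15
tool_pos: [609.4, 288.7, 56.7]
tcp_rot: [0.13, 0.991, -0.0, -0.003]
force: [1.0, -0.9, -1.4]
width: 0.253
gripper_force: 60.0
clock: 25.52
tool_pos: [609.4, 288.7, 56.0]
tcp_rot: [0.13, 0.991, -0.0, -0.003]
force: [-0.3, 0.4, -0.2]
width: 0.254
gripper_force: 60.0
```

```bash
python3 -m crank '[[[-0.002,0,0,0,0,0],[-0.004,0,0,0,0,0],[-0.006,0,0,0,0,0],[-0.007,0,0,0,0,0],[-0.008,0,0,0,0,0],[-0.008,0,0,0,0,0]]]';python3 -m crank '[[[-0.001,0,0,0,0,0],[-0.002,0,0,0,0,0],[-0.003,0,0,0,0,0],[-0.003,0,0,0,0,0]]]'
```

```text
clock: 26.28
tool_pos: [611.1, 288.7, 55.9]
tcp_rot: [0.13, 0.991, 0.0, -0.003]
force: [-3.4, -0.2, 3.2]
width: 0.256
gripper_force: 60.0
clock: 26.78
tool_pos: [611.5, 288.6, 55.9]
tcp_rot: [0.13, 0.991, 0.0, -0.003]
force: [-4.8, 0.8, 4.2]
width: 0.25
gripper_force: 60.0
```

```bash
python3 -m crank '[[[-0.001,0,0,0,0,0],[-0.002,0,0,0,0,0],[-0.0025,0,0,0,0,0],[-0.0025,0,0,0,0,0],[-0.0025,0,0,0,0,0]]]'
python3 - <<'E'
from h import *
F=[]
s=observe();print(s['tool_pos'],s['force'],s['torque'])
im=save('wrist','w9');c=calibration('wrist');np.savez('w9.npz',**{k:np.array(v) for k,v in c.items()})
from rel import sub
g=im.astype(float).mean(2)
for u in(212,228,244,386,404,416): print(u,g[158:175,u].round().astype(int).tolist(),im[158:175,u,0].tolist(),im[158:175,u,1].tolist())
E
```

```text
clock: 27.4
tool_pos: [611.6, 288.6, 55.9]
tcp_rot: [0.13, 0.992, 0.0, -0.004]
force: [-6.9, 1.4, 4.6]
width: 0.25
gripper_force: 60.0
[611.56223507 288.55477074  55.85102883] [-6.87493072  1.37430484  4.64806662] [ 0.24135423  1.34288501 -0.01646462]
212 [79, 79, 79, 79, 80, 80, 81, 95, 138, 199, 231, 236, 236, 235, 233, 233, 234] [175, 176, 176, 176, 177, 177, 176, 170, 172, 204, 229, 234, 234, 233, 231, 231, 232] [35, 34, 34, 34, 35, 35, 37, 58, 121, 196, 231, 236, 236, 236, 234, 234, 235]
228 [81, 81, 78, 80, 81, 80, 81, 101, 150, 209, 232, 236, 236, 234, 233, 233, 234] [178, 178, 176, 177, 178, 177, 175, 167, 173, 209, 230, 234, 234, 232, 231, 231, 232] [36, 36, 33, 35, 37, 35, 38, 69, 139, 208, 233, 236, 236, 235, 234, 234, 235]
244 [80, 81, 79, 78, 79, 81, 85, 122, 185, 226, 234, 236, 235, 234, 233, 233, 234] [175, 175, 174, 174, 174, 174, 175, 178, 202, 225, 232, 234, 233, 232, 230, 231, 232] [36, 36, 36, 34, 34, 37, 43, 95, 176, 226, 235, 236, 236, 235, 234, 234, 235]
386 [78, 79, 79, 78, 79, 87, 128, 192, 229, 234, 234, 233, 233, 232, 233, 234, 235] [172, 172, 173, 173, 172, 167, 165, 197, 227, 232, 232, 231, 230, 230, 231, 232, 233] [35, 38, 37, 35, 38, 50, 110, 189, 229, 235, 235, 234, 234, 233, 234, 235, 236]
404 [79, 78, 79, 77, 78, 94, 140, 202, 230, 235, 235, 234, 233, 233, 234, 235, 235] [171, 170, 171, 170, 168, 162, 166, 203, 228, 233, 233, 232, 230, 230, 232, 233, 233] [37, 36, 37, 35, 37, 61, 127, 201, 231, 236, 236, 235, 234, 234, 235, 236, 236]
416 [79, 78, 80, 79, 79, 97, 143, 203, 231, 235, 235, 233, 233, 233, 234, 235, 236] [173, 173, 173, 173, 171, 164, 168, 204, 228, 233, 233, 231, 231, 231, 232, 233, 234] [36, 36, 38, 38, 37, 64, 130, 202, 232, 236, 236, 234, 234, 234, 235, 236, 237]
```

```bash
python3 -m crank '[[[0.001,0,-0.003,0,0,0],[0.001,0,-0.003,0,0,0],[0.001,0,-0.003,0,0,0],[0.001,0,-0.003,0,0,0]]]' 0.4
python3 -m crank '[[[0,0,-0.01,0,0,0],[0,0,-0.03,0,0,0],[0,0,-0.08,0,0,0],[0,0,-0.16,0,0,0],[0,0,-0.26,0,0,0],[0,0,-0.36,0,0,0],[0,0,-0.4,0,0,0],[0,0,-0.4,0,0,0]]]'
python3 - <<'E'
from h import *
im=save('wrist','w10');c=calibration('wrist');np.savez('w10.npz',**{k:np.array(v) for k,v in c.items()});print(observe()['clock'])
for l in ['t_square','head_left','head_right','datum_edge','edge_right','dye_band']:
    m=mark_of('wrist',l); print(l,[(np.round(a['position'],1).tolist(),round(a['score'],2)) for a in m[:1]])
E
```

```text
clock: 27.95
tool_pos: [612.9, 287.4, 56.3]
tcp_rot: [0.13, 0.991, -0.0, -0.002]
force: [0.8, 0.2, -0.2]
width: 0.4
gripper_force: 0.0
clock: 28.95
tool_pos: [613.2, 288.0, 157.4]
tcp_rot: [0.13, 0.991, 0.0, -0.002]
force: [0.1, 0.2, 0.2]
width: 0.399
gripper_force: 0.0
29.0
t_square [([562.7, 301.1, 54.7], 0.82)]
head_left [([582.5, 360.6, 54.9], 0.78)]
head_right [([554.0, 244.5, 53.0], 0.72)]
datum_edge []
edge_right [([578.2, 287.3, 61.0], 0.67)]
dye_band [([578.6, 281.0, 61.1], 0.72)]
```

View pics/w10.png

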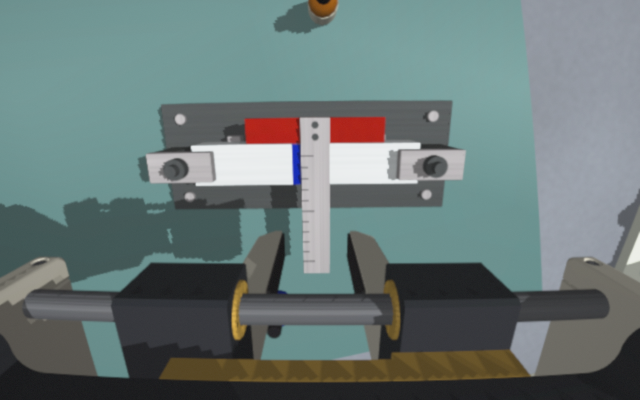

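```bash
python3 - <<'E'
from rel import *
c=dict(np.load('w10.npz'));ex=np.array([.969,-.2474]);ey=np.array([.2474,.969])
im=cv2.imread('pics/w10.png')[:,:,::-1];g=im.astype(float)
for u in(250,262,275,288,345,358,372,381):
    b=sub(g[:,u,1],136,150,1);h=sub(g[:,u,0]-g[:,u,1],136,150,-1);print(u,b,h,(onz(c,u,b,60)-onz(c,u,h,60))[:2]@ex)
r=g[165];print(r[288:306].mean(1).round(),r[288:306,0].round())
l=onz(c,300.8,165.5,64)[:2]
E
```

```text
250 144.044776119403 143.81379310344826 0.19790060822207145
262 143.92118226600985 143.58503401360545 0.2877221596900507
275 143.83 143.45070422535213 0.3244080436403261
288 143.6218905472637 143.26712328767124 0.3032146779079682
345 142.89 142.56428571428572 0.27817733347635054
358 142.85 142.4857142857143 0.31126971737772235
372 142.78391959798995 142.42028985507247 0.31093352359212634
381 142.73737373737373 142.3404255319149 0.33960819528944897
[236. 236. 235. 228. 177. 113.  87.  83.  80.  68.  57.  60. 105. 163.
 185. 187. 187. 189.] [234. 234. 233. 223. 152.  69.  28.  22.  22.  20.  20.  30.  92. 161.
 186. 189. 189. 191.]
```

```bash
python3 -c "
from workcell import *
print(job_done())"
```

```text
the job is handed in; nothing more can be done
None
```

The job is handed in (no verdict came back): the T-square lies flat and released on the beam. Its head is about 0.3 mm from the beam's robot-side face along its whole length, and its right (−y) blade edge runs near the middle of the dye band. The head was pressed with about 7 N at most, by the wrist reading.

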